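# Tip the truffles into the large chocolate half shell

### The arm

A 7-joint arm with a two-finger parallel gripper is mounted at the origin on the work surface. World frame = base frame: x ahead of the robot, y to its left, z up, the work surface at z = 0. Lengths are in mm, angles in rad, forces in N, time in s.
With the tool pointing down it reaches from about 400 to 850 mm from the base axis. Payload 10.4 kg.
Tool frame: the origin (TCP) lies between the finger pads; the fingertips stand 17 mm ahead of it and the grasp point (between the pads) lies 2 mm behind it; z points along the fingers, y is the line along which they close (so a half turn about z gives the same grasp; the last joint's range is limited). The gripper opens to 87 mm and grips with 3 to 60 N. Pads are 19 mm wide; open, the fingers measure 117 mm over their backs; the gripper's body (75 mm by 190 mm) begins 51 mm behind the grasp point.
Start: joints at [1.222, 0.332, -0.065, 1.46, 0.022, 1.35, -0.088], TCP at [200.065, -592.139, 205.876] pointing down, gripper open.
Joint ranges: [-2.6, 2.6], [-0.5, 2.12], [-1.47, 1.34], [0.16, 2.42], [-1.27, 4.41], [0.06, 2.06], [-2.6, 2.6]. Speed limits (rad/s): [2.22, 2.22, 2.79, 2.79, 3.14, 3.14, 3.14].

### API

Orientations are given as a rotation vector (axis times angle).
In Python, from rig import manip gives the robot as it stands.
- The arm moves only by the shell command python3 -m inch 'ROWS' [FORCE]. ROWS is JSON, a list of rows, each a list of 7 numbers: the shift along the world's x, y, z in m, then the turn, a rotation vector about the world's x, y, z in rad, then the closure, from -1 (fully open) to 1 (shut). A call has exactly 8 rows; each row is the pose to reach, as a shift and turn from the pose commanded when the call began; what a row does not reach only later rows make up. A row lasts 1/10 s, in which the tool goes at most 50 mm and 8.59 degrees, less where a joint would pass 70% of its speed; a pose out of reach is approached as far as the arm can. A call with a gripper value outside its range is refused whole. The fingers move at their own pace and stop on an object; FORCE is the grip in N (left out, the last holds). Time passes only in rows, so rows that repeat a pose let the fingers close, or fill a call up. It gives the time, the measured TCP pose, the force, the opening and the grip force at its end, in the units of the state.
- manip.state(): the state, without advancing time (a new reading comes with each control period).
- manip.get_image(name): name is "scene" or "top" or "wrist"; returns the picture (384x512x3 uint8, red, green, blue); there is no depth.
- manip.camera_params(name): a dict with "K" (3x3 intrinsics, pixels), "k1" (the pictures are not rectified: a ray, as slopes to the right and down, at radius r is drawn at 1 + k1 r^2 times it, then the intrinsics apply), "rvec" (rotation vector, rad) and "tvec" (3), from world to camera coordinates, as OpenCV has them; the wrist camera has in their place "T_tool_cam" (4x4, takes a point from camera to tool coordinates, whose origin is the TCP and whose axes are the flange's). Camera axes: x right, y down, z forward; pixel columns grow to the right and rows downward; lengths in mm; the calibration is good to about 2 mm. A picture is of the moment at which its call begins: read the wrist's pose just before it. camera_params takes no time and is no camera call.
- manip.hand_in(): hands the job in; it is judged then, once.
Trained networks look in the newest picture that a camera, given by its name, has taken for a name from the list of things; names that differ only in an ending like _2 or _b are one class to them, and where a whole thing is asked for, a point or a joint stands for the part that bears it (a point fixed in the world has none). Each returns a list of dicts, best first, with "confidence" (0 to 1); they miss things now and then, are a little off and sometimes report something else, mostly with a low value. They report only what shows in the picture. A call takes as long as a camera call. They do not tell look-alikes from the thing itself.
- manip.boxes_of(query, camera): "location" ([row, column] in pixels, amid what is visible of it).
- manip.regions_of(query, camera): "pixels" (384x512 bool, what is visible of it) and "location" ([row, column] in pixels, amid what is visible of it).
The state is a dict: "clock": time; "joint_pos": joint angles; "joint_vel": joint speeds; "effort": joint torques, N m; "eef_pos": TCP position; "ee_rot": TCP orientation; "wrist_force": force on the tool from outside, world axes, zero at the start; "ft_torque": the same for the moment, N m; "opening": opening from 0.0 (shut) to 1.0 (fully open); "grasp_force": force on a finger pad.
Only numpy, scipy, OpenCV 4.12 (cv2) and the standard library are available. Lean on these libraries where they do the work, as an engineer would, in place of code of your own. Each camera call takes 0.05 s, during which the arm holds its last target. There are 200 camera calls.

### The job

Pick up the steel scoop by its black handle and bring its lip down low over the larger of the two open chocolate half shells, no more than about 4 cm above the shell's rim, before you tip it, so that both truffles roll into the shell and none bounces out onto the bench; leave the shell standing in its place. Then stand the empty scoop upright on the bench again.

Things in the scene. Friction and masses are not known exactly. Their poses are not given: they have to be found in the camera images.
- scoop: Loose steel scoop, 0.14 kg, open on top, holding both truffles. Upright square black handle 18 x 18 mm, 110 mm tall, faces square to x and y; free of the walls from 35 mm up; grip it about 85 mm up, firmly (40 N). Origin: on the underside, on the handle's axis; z up the handle; mouth towards -x. 74 mm wide, walls 35 mm high. Stands on the bench (z = 0), upright.
- scoop_lip (a point): Middle of the scoop's 74 mm wide pouring lip, at x = -106, y = 0, z = 21 mm in the scoop's frame, same axes. The scoop's floor is flat from x = -9 to -61 mm, then a ramp rises at 22 degrees to the lip. Tipped 45 to 60 degrees, mouth down, the truffles roll out over the lip.
- big_shell: The larger open half shell of dark chocolate, loose, 0.2 kg, a round bowl 130 mm across the rim and 50 mm high, wall 6 mm, standing on the bench, open side up. Origin: centre of its underside; z up; the rim is 50 mm above the origin. (The other half shell, not listed, is 88 mm across and 36 mm high.)
- truffle_a_center (a point): Centre of one truffle, a chocolate ball of 30 mm diameter, 18 g, at the start lying free on the scoop's floor.
- truffle_b_center (a point): Centre of the other, like truffle, beside the first.
Not all that is in view belongs to the job. Leave any pink look-alike of the scoop alone.

How it is judged:
By the outcome, as a careful person would: the job done as asked, in the order asked, and still so for the second after the job is handed in, with the robot touching nothing.
It also fails if it takes over 67 s, if anything falls off the work surface, if the arm or the gripper's body presses on something with over 40 N, if the wrist force passes 120 N, or if a joint passes its speed limit or range.

## Working session

There is one attempt and no reset: what is moved stays moved. The work goes in short steps, Python scripts to look and compute and a shell command to move; the robot and the scene stay as the last step left them, time stands still between calls to the robot, and variables do not carry over. Pictures are saved under pics/ and viewed, at most 10 in all, crops included, and the job is handed in when it is done.

```bash
mkdir -p pics
cat > h.py <<'E'
import numpy as np, cv2
from scipy.spatial.transform import Rotation as R
from rig import manip
def cam(n,st=None):
    p=manip.camera_params(n)
    K=np.array(p["K"]);k1=p["k1"]
    if "rvec" in p:
        Rm=R.from_rotvec(np.ravel(p["rvec"])).as_matrix();t=np.ravel(p["tvec"])
    else:
        T=np.array(p["T_tool_cam"]);W=np.eye(4);W[:3,:3]=R.from_rotvec(st["ee_rot"]).as_matrix();W[:3,3]=st["eef_pos"]
        C=np.linalg.inv(W@T);Rm=C[:3,:3];t=C[:3,3]
    return K,k1,Rm,t
def ray(c,rc):
    K,k1,Rm,t=c
    d=cv2.undistortPoints(np.array([[[rc[1],rc[0]]]],float),K,np.array([k1,0,0,0.]))[0,0]
    v=Rm.T@np.array([d[0],d[1],1]);return -Rm.T@t,v/np.linalg.norm(v)
def proj(c,X):
    K,k1,Rm,t=c
    q=cv2.projectPoints(np.array(X,float).reshape(-1,1,3),cv2.Rodrigues(Rm)[0],t,K,np.array([k1,0,0,0.]))[0][:,0]
    return q[:,::-1]
def atz(c,rc,z):
    o,v=ray(c,rc);return o+v*(z-o[2])/v[2]
def tri(rs):
    A=np.zeros((3,3));b=np.zeros(3)
    for o,v in rs:
        P=np.eye(3)-np.outer(v,v);A+=P;b+=P@o
    X=np.linalg.solve(A,b);return X,[np.linalg.norm((np.eye(3)-np.outer(v,v))@(X-o)) for o,v in rs]
E
python3 - <<'E'
from h import *
np.set_printoptions(precision=1,suppress=True)
ims=[]
for n in("scene","top"):
    im=manip.get_image(n);cv2.imwrite(f"pics/{n}0.png",im[...,::-1]);ims.append(im)
    for q in("scoop","scoop_lip","big_shell","truffle_a_center"):
        for d in manip.regions_of(q,n)[:4]: print(n,q,round(d["confidence"],2),np.array(d["location"]),d["pixels"].sum(), atz(cam(n),d["location"],20))
s=manip.state();print(s["clock"],s["ee_rot"],s["opening"])
E
```

```text
scene scoop 0.65 [183.2 242.1] 996 [494.5  59.9  20. ]
scene scoop 0.65 [218.9 202.4] 1271 [ 505.5 -118.    20. ]
scene scoop_lip 0.98 [207.9 294.9] 1406 [668.5  43.5  20. ]
scene scoop_lip 0.92 [216.8 199.5] 1278 [ 494.2 -115.7   20. ]
scene scoop_lip 0.74 [184.7 238. ] 1005 [489.6  48.1  20. ]
scene big_shell 0.93 [157.9 284.4] 1049 [519.6 235.5  20. ]
top scoop 0.69 [235.7 217.3] 1526 [476.  42.  20.]
top scoop 0.62 [148.2 223.6] 1875 [665.2  28.8  20. ]
top scoop 0.57 [219.9 291.9] 1849 [ 508.1 -116.7   20. ]
top scoop_lip 0.82 [234.6 219. ] 1451 [478.3  38.4  20. ]
top scoop_lip 0.67 [220.7 291.6] 1766 [ 506.4 -116.    20. ]
top scoop_lip 0.65 [146.7 222. ] 1857 [668.6  32.3  20. ]
top big_shell 0.93 [210.4 125.3] 2965 [530.6 240.3  20. ]
top truffle_a_center 0.59 [219.5 212.2] 155 [510.3  52.9  20. ]
0.5 [-3.1 -0.5 -0. ] 0.9999187545250953
```

View pics/scene0.png

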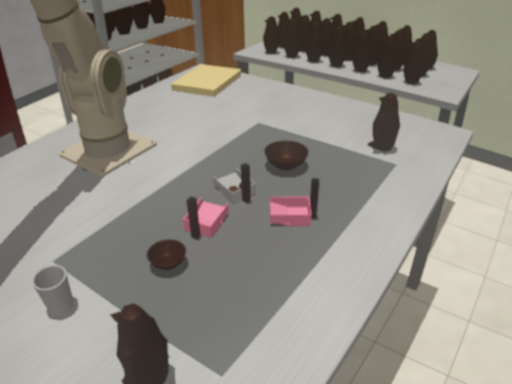

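View pics/top0.png

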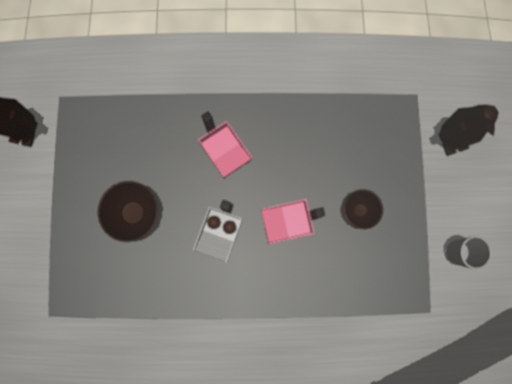

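The scene view shows the steel scoop at (183,237) with its handle at (183,246), holding the truffles, and the big shell at (157,286). In the top view the scoop is at (235,217) with its handle at (207,227), and the big shell is at (211,129). Possible mix-ups in the top view are the pink scoops at (148,224) and (221,288), and the small shell at (209,362). I choose the grey scoop with the two balls. Next I check it in one close crop and measure.

Run:
```python
from h import *
a=cv2.imread("pics/scene0.png")[150:215,205:315];b=cv2.imread("pics/top0.png")[190:270,180:260]
a=cv2.resize(a,(770,455)[:2],interpolation=cv2.INTER_CUBIC)[:, :400];b=cv2.resize(b,(400,400),interpolation=cv2.INTER_CUBIC)
cv2.imwrite("pics/crop.png",np.hstack([a[:400],b]))
for n in("scene","top"):
    c=cam(n);print(n,"pos",-c[2].T@c[3])
c=cam("wrist",manip.state());print(manip.camera_params("wrist")["T_tool_cam"],manip.camera_params("wrist")["K"])
```

```text
scene pos [1098.2271509  -730.93775003  687.48980824]
top pos [450.69721399 -20.42400604 921.19569503]
[[-1.20138838e-05 -9.66951571e-01 -2.54960112e-01  7.01066031e+01]
 [ 9.99999828e-01  1.37915872e-04 -5.70174879e-04  4.92902735e-01]
 [ 5.86494541e-04 -2.54960075e-01  9.66951403e-01 -1.78756860e+02]
 [ 0.00000000e+00  0.00000000e+00  0.00000000e+00  1.00000000e+00]] [[273.40010075   0.         255.06241205]
 [  0.         273.40010075 191.49232167]
 [  0.           0.           1.        ]]
```

View pics/crop.png

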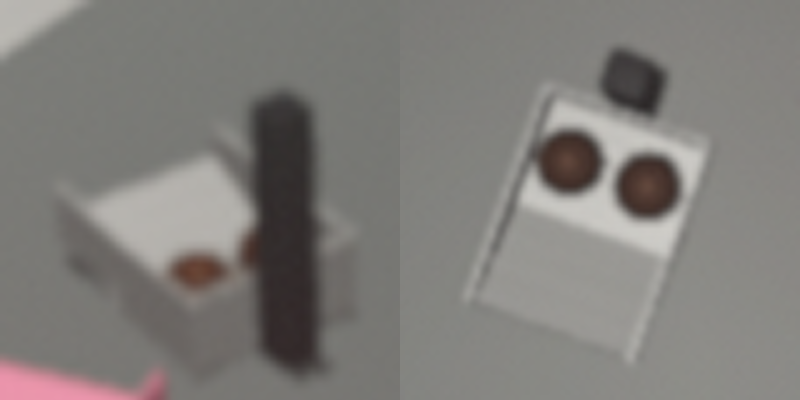

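The close crop confirms the grey scoop with both truffles near its handle: handle top at about top (204,225.6) and scene (164.3,245.4), side walls visible.

Run:
```python
from h import *
np.set_printoptions(precision=1,suppress=True)
t=cam("top");s=cam("scene")
print(tri([ray(t,(204,225.6)),ray(s,(164.3,245.4))]))
f=lambda u,v:(190+v/5,180+(u-400)/5)
P=[atz(t,f(*q),35) for q in((547,88),(470,300),(708,140),(632,362))]
print(P)
for a,b in((0,1),(2,3),(2,0)): d=P[a]-P[b];print(np.degrees(np.arctan2(d[1],d[0])),np.linalg.norm(d))
st=manip.state();print(R.from_rotvec(st["ee_rot"]).as_matrix(),st["eef_pos"])
# shell rim
manip.get_image("top");d=manip.regions_of("big_shell","top")[0]
c,_=cv2.findContours(d["pixels"].astype("uint8"),0,1);e=cv2.fitEllipse(max(c,key=len));print(e)
print("rim",atz(t,e[0][::-1],50))
m=np.array([atz(t,(p[0][1],p[0][0]),50) for p in max(c,key=len)])
(x,y),r=cv2.minEnclosingCircle(m[:,:2].astype("float32"));print(x,y,r)
manip.get_image("scene");d=manip.regions_of("big_shell","scene")[0]["pixels"]
r,c=np.where(d);print("scene shell",r.min(),r.max(),c.min(),c.max())
for z in(0,50):print(proj(s,[(x+65*np.cos(k),y+65*np.sin(k),z) for k in np.arange(0,6.3,.2)]).min(0),proj(s,[(x+65*np.cos(k),y+65*np.sin(k),z) for k in np.arange(0,6.3,.2)]).max(0))
```

```text
(array([534.9,  20.8, 112.8]), [np.float64(1.5711377069208654), np.float64(1.5711377069208419)])
[array([534.3,  57.6,  35. ]), array([446.2,  89.4,  35. ]), array([512.1,  -9.8,  35. ]), array([420.3,  22.2,  35. ])]
-19.82241237867078 93.6796013565874
-19.224128034339277 97.13585519946001
-108.30126945926914 70.96706214112905
[[ 0.9  0.3  0. ]
 [ 0.3 -0.9  0. ]
 [ 0.  -0.  -1. ]] [ 200.  -592.1  205.8]
((127.57218170166016, 211.1077423095703), (59.96868133544922, 62.270389556884766), 33.551292419433594)
rim [526.5 226.7  50. ]
526.6795654296875 226.97425842285156 66.61322784423828
scene shell 141 170 264 308
[154.5 262.7] [177.8 306.9]
[140.1 262.6] [162.6 307.8]
```

```bash
python3 -m inch '[[0.05,0.09,0.02,0,0,0.13,-1],[0.1,0.18,0.03,0,0,0.26,-1],[0.15,0.27,0.03,0,0,0.39,-1],[0.2,0.36,0.03,0,0,0.52,-1],[0.25,0.45,0.03,0,0,0.65,-1],[0.3,0.54,0.03,0,0,0.8,-1],[0.335,0.613,0.03,0,0,0.92,-1],[0.335,0.613,0.03,0,0,0.92,-1]]'
python3 -m inch '[[0,0,0,0,0,0,-1],[0,0,0,0,0,0,-1],[0,0,0,0,0,0,-1],[0,0,0,0,0,0,-1],[0,0,0,0,0,0,-1],[0,0,0,0,0,0,-1],[0,0,0,0,0,0,-1],[0,0,0,0,0,0,-1]]'
python3 - <<'E'
from h import *
s=manip.state();im=manip.get_image("wrist");cv2.imwrite("pics/w1.png",im[...,::-1])
print(s["eef_pos"],R.from_rotvec(s["ee_rot"]).as_matrix().round(3),np.round(s["joint_pos"],2))
print(proj(cam("wrist",s),[(535,21,110),(535,21,0)]))
E
```

```text
clock: 1.5
eef_pos: [393.1, -241.4, 231.5]
ee_rot: [2.547, 1.838, -0.0]
wrist_force: [1.8, -0.5, 0.0]
opening: 1.004
grasp_force: 0.0
clock: 2.3
eef_pos: [392.5, -243.3, 231.1]
ee_rot: [-2.552, -1.832, -0.0]
wrist_force: [-0.8, 0.6, 0.3]
opening: 1.002
grasp_force: 0.0
[ 392.45696577 -243.34846903  231.13546883] [[ 0.32   0.948  0.   ]
 [ 0.948 -0.32   0.   ]
 [ 0.     0.    -1.   ]] [ 0.91 -0.02 -0.44  1.81 -0.01  1.35  0.14]
[[-138.95525335  310.86307641]
 [ -62.33409959  294.19781446]]
```

View pics/w1.png

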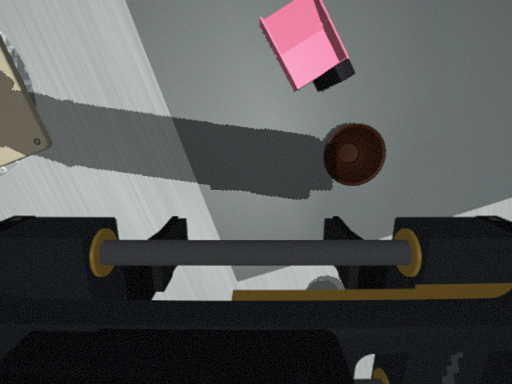

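The wrist picture shows pink scoop 2 at (40,305) and the small shell at (152,355). The arm is only about half way because of the speed cap, so I continue.

```bash
python3 -m inch '[[0.02,0.04,0,0,0,0,-1],[0.045,0.08,0,0,0,0,-1],[0.065,0.12,0,0,0,0,-1],[0.085,0.16,0,0,0,0,-1],[0.11,0.2,0,0,0,0,-1],[0.13,0.24,0,0,0,0,-1],[0.142,0.264,0,0,0,0,-1],[0.142,0.264,0,0,0,0,-1]]'
python3 -m inch '[[0,0,0,0,0,0,-1],[0,0,0,0,0,0,-1],[0,0,0,0,0,0,-1],[0,0,0,0,0,0,-1],[0,0,0,0,0,0,-1],[0,0,0,0,0,0,-1],[0,0,0,0,0,0,-1],[0,0,0,0,0,0,-1]]'
python3 - <<'E'
from h import *
s=manip.state();im=manip.get_image("wrist");cv2.imwrite("pics/w2.png",im[...,::-1])
print(s["eef_pos"],np.round(s["joint_pos"],2))
print(proj(cam("wrist",s),[(535,21,110),(535,21,0)]))
E
```

```text
clock: 3.15
eef_pos: [535.2, 25.4, 231.0]
ee_rot: [-2.544, -1.839, -0.002]
wrist_force: [0.1, 0.4, -0.2]
opening: 0.997
grasp_force: 0.0
clock: 3.95
eef_pos: [534.5, 20.8, 231.2]
ee_rot: [2.552, 1.833, 0.0]
wrist_force: [-0.1, 0.0, -0.3]
opening: 1.001
grasp_force: 0.0
[534.50599037  20.76126573 231.16110573] [ 0.53  0.19 -0.74  1.63  0.13  1.37 -0.55]
[[183.02044782 254.77044929]
 [166.69985418 254.82926943]]
```

View pics/w2.png

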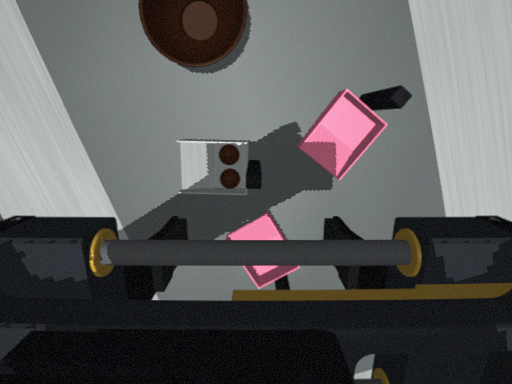

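The wrist picture shows the steel scoop with two truffles at (166,215) and its handle at (174,254), right between the fingers and square to them. The big shell is at (20,195). I refine the handle position numerically.

Run:
```python
from h import *
im=cv2.imread("pics/w2.png").max(2)
sub=im[150:200,240:270]
m=(sub<45);r,c=np.where(m);print(r.min()+150,r.max()+150,c.min()+240,c.max()+240)
for k in range(155,195,2): print(k,im[k,244:266:2])
s=manip.state();C=cam("wrist",s);y=np.radians(-19);X=np.array([np.cos(y),np.sin(y)]);Y=np.array([-X[1],X[0]])
for z in(110,35): print(z,[proj(C,[(*(np.array([535,21])+9*a*X+9*b*Y),z)]).round(1)[0] for a in(-1,1) for b in(-1,1)])
```

```text
160 188 246 261
155 [108 106  72  66  67  65  69  62  65  68  68]
157 [104 108  76  67  65  68  71  66  69  67  70]
159 [104 103  79  55  64  65  66  65  62  69  65]
161 [110 100  59  15  16  12   9  16  52  66  68]
163 [106 104  35  11  21  17  23  19  51  66  65]
165 [107 104  28  14  16  19  25  19  40  64  66]
167 [111  96  30   8   9  17  25  11  39  68  66]
169 [107  83  18   8  18  11  21  21  32  66  63]
171 [106  67  10  10  26   2  16   6  23  66  67]
173 [108  50  10  15  20  17  12  25   8  62  61]
175 [108  41  21  22  23  23  25  19  23  60  63]
177 [107  38  11  18  19  29  14  22  26  56  59]
179 [107  39  15  21  23  25  25  25  15  59  63]
181 [109  41  20  25  22  19  20  29  27  65  63]
183 [107  32  20  26  24  22  22  22  21  68  68]
185 [108  28  16  18  23  18  25  12  23  65  63]
187 [109  49   8  21  19  22  16  25  21  63  61]
189 [78 94 63 68 61 64 63 62 66 64 62]
191 [84 98 62 62 65 63 65 64 65 63 63]
193 [87 99 66 62 65 68 65 61 67 61 63]
110 [array([190.7, 246.8]), array([175.1, 246.8]), array([190.8, 262.7]), array([175.2, 262.9])]
35 [array([177.2, 248.3]), array([164.4, 248.4]), array([177.3, 261.2]), array([164.5, 261.4])]
```

```bash
python3 -m inch '[[0,0.0025,-0.02,0,0,0,-1],[0,0.0025,-0.05,0,0,0,-1],[0,0.0025,-0.08,0,0,0,-1],[0,0.0025,-0.11,0,0,0,-1],[0,0.0025,-0.13,0,0,0,-1],[0,0.0025,-0.147,0,0,0,-1],[0,0.0025,-0.147,0,0,0,-1],[0,0.0025,-0.147,0,0,0,-1]]' 40
python3 -m inch '[[0,0,0,0,0,0,0],[0,0,0,0,0,0,0.3],[0,0,0,0,0,0,0.6],[0,0,0,0,0,0,1],[0,0,0,0,0,0,1],[0,0,0,0,0,0,1],[0,0,0,0,0,0,1],[0,0,0,0,0,0,1]]' 40
```

```text
clock: 4.8
eef_pos: [534.7, 23.4, 84.6]
ee_rot: [-2.551, -1.833, -0.0]
wrist_force: [-0.7, -0.6, 0.3]
opening: 1.003
grasp_force: 0.0
clock: 5.6
eef_pos: [534.5, 23.2, 84.1]
ee_rot: [-2.552, -1.833, 0.0]
wrist_force: [0.9, -0.3, 0.5]
opening: 0.356
grasp_force: 0.0
```

```bash
python3 -m inch '[[0,0,0,0,0,0,1],[0,0,0,0,0,0,1],[0,0,0,0,0,0,1],[0,0,0,0,0,0,1],[0,0,0,0,0,0,1],[0,0,0,0,0,0,1],[0,0,0,0,0,0,1],[0,0,0,0,0,0,1]]' 40
python3 -m inch '[[0,0,0.005,0,0,0,1],[0,0,0.015,0,0,0,1],[0,0,0.03,0,0,0,1],[0,0,0.05,0,0,0,1],[0,0,0.07,0,0,0,1],[0,0,0.085,0,0,0,1],[0,0,0.095,0,0,0,1],[0,0,0.1,0,0,0,1]]'
```

```text
clock: 6.4
eef_pos: [534.5, 23.3, 84.1]
ee_rot: [-2.552, -1.833, -0.0]
wrist_force: [-0.8, 0.7, 0.2]
opening: 0.2
grasp_force: 40.0
clock: 7.2
eef_pos: [534.9, 23.3, 185.3]
ee_rot: [2.551, 1.832, 0.002]
wrist_force: [0.7, 0.8, -1.1]
opening: 0.199
grasp_force: 40.0
```

```bash
python3 -m inch '[[0.002,0.005,0,0,0,0.02,1],[0.007,0.017,0,0,0,0.05,1],[0.014,0.032,0,0,0,0.09,1],[0.022,0.049,0,0,0,0.14,1],[0.03,0.067,0,0,0,0.19,1],[0.038,0.086,0,0,0,0.24,1],[0.046,0.105,0,0,0,0.3,1],[0.055,0.124,0,0,0,0.36,1]]'
python3 -m inch '[[0.008,0.019,0,0,0,0.06,1],[0.017,0.038,0,0,0,0.12,1],[0.026,0.058,0,0,0,0.18,1],[0.035,0.078,0,0,0,0.24,1],[0.043,0.097,0,0,0,0.29,1],[0.05,0.113,0,0,0,0.33,1],[0.055,0.125,0,0,0,0.36,1],[0.058,0.131,0,0,0,0.37,1]]'
python3 - <<'E'
from h import *
np.set_printoptions(precision=1,suppress=True)
s=manip.state();im=manip.get_image("top");M=R.from_rotvec(s["ee_rot"]).as_matrix()
print(s["eef_pos"],np.round(s["joint_pos"],2),np.degrees(np.arctan2(M[1,1],M[0,1])))
t=cam("top")
for q in("truffle_a_center","big_shell","scoop"):
    for d in manip.regions_of(q,"top")[:3]:print(q,d["confidence"],np.array(d["location"]),atz(t,d["location"],115)[:2])
cv2.imwrite("pics/t2.png",cv2.resize(im[100:290,50:300,::-1],(750,570)))
E
```

```text
clock: 8.0
eef_pos: [589.8, 150.0, 183.6]
ee_rot: [-2.175, -2.266, -0.0]
wrist_force: [0.5, 0.2, -0.9]
opening: 0.202
grasp_force: 40.0
clock: 8.8
eef_pos: [647.0, 281.5, 183.0]
ee_rot: [-1.722, -2.625, -0.0]
wrist_force: [-0.5, 0.1, -1.9]
opening: 0.203
grasp_force: 40.0
[647.  281.5 183. ] [ 0.   0.7 -0.8  1.2  0.5  1.5 -0.3] 23.487893841085224
scoop 0.85 [162.  114.4] [617.2 237.8]
scoop 0.69 [148.8 223.9] [641.4  23. ]
scoop 0.56 [219.9 292.8] [ 502.  -108.2]
```

View pics/t2.png

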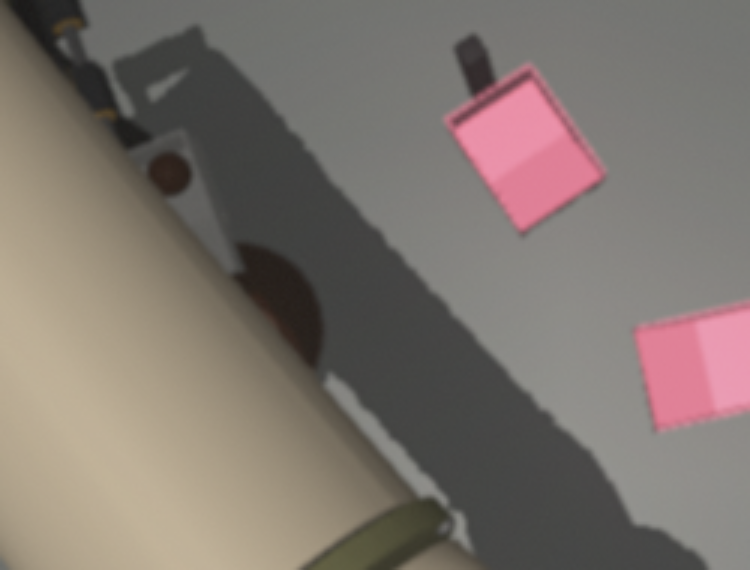

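The top view shows the scoop with its mouth over the shell, one truffle visible at crop (172,168) and the arm hiding the rest. Next I lower the lip to about 30 mm above the rim.

```bash
python3 -m inch '[[0,-0.001,-0.005,0,0,0,1],[0,-0.003,-0.012,0,0,0,1],[0,-0.003,-0.02,0,0,0,1],[0,-0.003,-0.028,0,0,0,1],[0,-0.003,-0.035,0,0,0,1],[0,-0.003,-0.039,0,0,0,1],[0,-0.003,-0.04,0,0,0,1],[0,-0.003,-0.04,0,0,0,1]]'
python3 - <<'E'
from h import *
np.set_printoptions(precision=1,suppress=True)
s=manip.state();im=manip.get_image("scene");M=R.from_rotvec(s["ee_rot"]).as_matrix()
print(s["eef_pos"],M.round(3))
c=cam("scene");X=M[:,1];lip=s["eef_pos"]-106*X+np.array([0,0,-63]);Yd=np.array([-X[1],X[0],0])
print("lip",lip)
q=proj(c,[lip-37*Yd,lip,lip+37*Yd,(526.7,227,50)]);print(q)
b=im[90:210,210:370,::-1].copy();b=cv2.resize(b,(800,600))
for r,cc in q: cv2.circle(b,(int((cc-210)*5),int((r-90)*5)),4,(0,255,0),1)
cv2.imwrite("pics/s2.png",b)
E
```

```text
clock: 9.8
eef_pos: [647.5, 275.4, 144.1]
ee_rot: [-1.729, -2.623, -0.0]
wrist_force: [-0.1, -0.1, -1.6]
opening: 0.201
grasp_force: 40.0
[647.5 275.4 144.1] [[-0.4  0.9 -0. ]
 [ 0.9  0.4  0. ]
 [ 0.   0.  -1. ]]
lip [550.1 233.6  81.1]
[[149.  292. ]
 [142.6 293.7]
 [136.5 295.3]
 [150.9 285.2]]
```

View pics/s2.png

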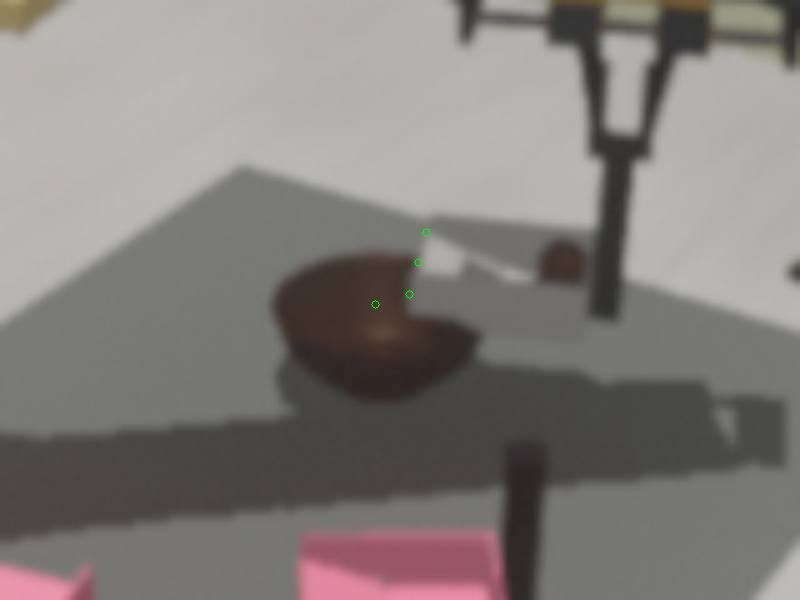

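The scene crop shows the mouth over the shell with the computed lip points (green, about (262,418)) on the real lip. Both are inside the rim, with the lip about 31 mm above it. I tip slowly about the lip.

```bash
python3 -m inch '[[-0.0027,-0.0012,0.004,0.017,-0.04,0,1],[-0.0054,-0.0024,0.0085,0.035,-0.08,0,1],[-0.0083,-0.0036,0.012,0.052,-0.12,0,1],[-0.0115,-0.005,0.0155,0.07,-0.16,0,1],[-0.0148,-0.0064,0.019,0.087,-0.2,0,1],[-0.0182,-0.0079,0.0225,0.104,-0.24,0,1],[-0.0218,-0.0095,0.0255,0.122,-0.28,0,1],[-0.0256,-0.0111,0.0285,0.139,-0.32,0,1]]'
python3 -m inch '[[-0.0024,-0.001,0.002,0.0104,-0.024,0,1],[-0.0047,-0.002,0.0039,0.0208,-0.048,0,1],[-0.0071,-0.0031,0.0058,0.0312,-0.072,0,1],[-0.0095,-0.0041,0.0076,0.0416,-0.096,0,1],[-0.0121,-0.0053,0.0093,0.052,-0.12,0,1],[-0.0146,-0.0063,0.011,0.0624,-0.144,0,1],[-0.0172,-0.0075,0.0126,0.0728,-0.168,0,1],[-0.0198,-0.0086,0.0141,0.0832,-0.192,0,1]]'
cat > chk.py <<'E'
from h import *
import sys
np.set_printoptions(precision=1,suppress=True)
s=manip.state();im=manip.get_image("scene");M=R.from_rotvec(s["ee_rot"]).as_matrix()
Xs=M[:,1];Zs=-M[:,2]
print("tcp",s["eef_pos"],"tilt",np.degrees(np.arccos(Zs[2])),"lip",s["eef_pos"]-106*Xs-63*Zs,"q",np.round(s["joint_pos"],2).tolist())
for d in manip.regions_of("truffle_a_center","scene")[:4]:print(d["confidence"],np.array(d["location"]))
b=im[90:210,210:370,::-1];cv2.imwrite(f"pics/{sys.argv[1]}.png",cv2.resize(b,(800,600)))
E
python3 chk.py s3
```

```text
clock: 10.65
eef_pos: [621.8, 264.3, 173.3]
ee_rot: [1.606, 2.436, 0.433]
wrist_force: [-0.0, 0.1, -0.6]
opening: 0.199
grasp_force: 40.0
clock: 11.45
eef_pos: [601.8, 255.8, 187.3]
ee_rot: [1.518, 2.304, 0.663]
wrist_force: [-0.2, 0.5, -1.7]
opening: 0.2
grasp_force: 40.0
tcp [601.8 255.8 187.3] tilt 32.05803957172311 lip [550.  233.7  77.6] q [0.48, 0.11, -1.01, 1.94, 0.26, 0.6, -0.27]
0.38 [134.2 288.5]
```

```bash
python3 -m inch '[[-0.0035,-0.0015,0.0019,0.014,-0.032,0,1],[-0.0071,-0.0031,0.0037,0.028,-0.064,0,1],[-0.0107,-0.0047,0.0053,0.042,-0.096,0,1],[-0.0145,-0.0063,0.0068,0.056,-0.128,0,1],[-0.0182,-0.0079,0.0081,0.07,-0.16,0,1],[-0.0221,-0.0096,0.0093,0.083,-0.192,0,1],[-0.0259,-0.0113,0.0104,0.097,-0.224,0,1],[-0.0297,-0.0129,0.0114,0.111,-0.256,0,1]]'
python3 chk.py s4
```

```text
clock: 12.35
eef_pos: [572.3, 243.1, 198.8]
ee_rot: [1.388, 2.107, 0.941]
wrist_force: [-0.5, -0.1, -2.4]
opening: 0.199
grasp_force: 40.0
tcp [572.3 243.1 198.8] tilt 48.03422793033703 lip [550.1 233.9  77.8] q [0.39, -0.17, -0.83, 2.25, -0.36, 0.18, 0.23]
0.43 [157.3 289.3]
```

View pics/s4.png

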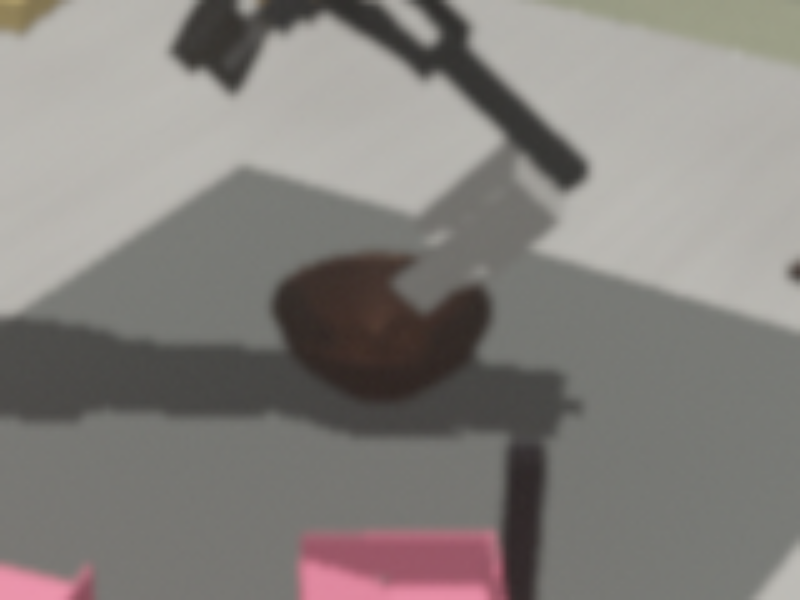

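The scene crop shows the scoop tipped 48° with its lip at (290,410) inside the rim, and no truffle on the bench. I tip a little further, within joint range, and let it settle.

```bash
python3 -m inch '[[-0.0019,-0.0008,0.0004,0.007,-0.016,0,1],[-0.0038,-0.0017,0.0007,0.014,-0.032,0,1],[-0.0058,-0.0025,0.001,0.021,-0.048,0,1],[-0.0077,-0.0034,0.0013,0.028,-0.064,0,1],[-0.0077,-0.0034,0.0013,0.028,-0.064,0,1],[-0.0077,-0.0034,0.0013,0.028,-0.064,0,1],[-0.0077,-0.0034,0.0013,0.028,-0.064,0,1],[-0.0077,-0.0034,0.0013,0.028,-0.064,0,1]]'
python3 chk.py s5
python3 - <<'E'
from h import *
im=manip.get_image("wrist");cv2.imwrite("pics/w3.png",im[...,::-1])
for d in manip.regions_of("truffle_a_center","wrist")[:4]:print(d["confidence"],np.array(d["location"]))
E
```

```text
clock: 13.25
eef_pos: [565.0, 239.5, 199.7]
ee_rot: [1.355, 2.055, 1.004]
wrist_force: [0.5, -0.9, -2.3]
opening: 0.2
grasp_force: 40.0
tcp [565.  239.5 199.7] tilt 51.96836099742056 lip [550.4 233.7  77.4] q [0.19, -0.19, -0.66, 2.32, -0.49, 0.07, 0.36]
0.52 [158.6 290.1]
0.96 [177.1  99.3]
```

View pics/w3.png

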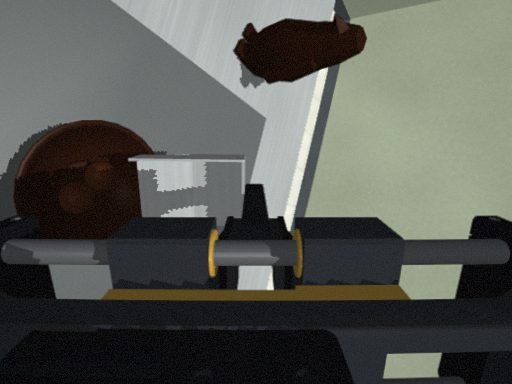

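The wrist picture shows both truffles inside the shell at (177,99) and (197,75), and the scoop at (185,185) is empty. I raise and level the scoop, then take it back.

```bash
python3 -m inch '[[0,0,0.01,0,0,0,1],[0.003,0.0015,0.022,-0.02,0.04,0,1],[0.011,0.005,0.027,-0.045,0.1,0,1],[0.019,0.008,0.027,-0.075,0.17,0,1],[0.027,0.012,0.025,-0.105,0.24,0,1],[0.035,0.015,0.022,-0.135,0.31,0,1],[0.043,0.0185,0.017,-0.163,0.374,0,1],[0.0477,0.0207,0.013,-0.181,0.416,0,1]]'
python3 -m inch '[[0.005,0.002,0.001,-0.02,0.046,0,1],[0.01,0.0044,0.001,-0.043,0.1,0,1],[0.015,0.0066,0,-0.067,0.155,0,1],[0.02,0.0088,-0.002,-0.093,0.213,0,1],[0.025,0.011,-0.004,-0.12,0.275,0,1],[0.03,0.0132,-0.007,-0.148,0.34,0,1],[0.0351,0.0153,-0.01,-0.181,0.416,0,1],[0.0351,0.0153,-0.01,-0.181,0.416,0,1]]'
python3 chk.py s6
```

```text
clock: 14.25
eef_pos: [614.7, 258.4, 213.4]
ee_rot: [1.569, 2.37, 0.546]
wrist_force: [-0.8, 0.4, -0.5]
opening: 0.202
grasp_force: 40.0
clock: 15.05
eef_pos: [648.8, 275.1, 200.7]
ee_rot: [-1.73, -2.619, 0.006]
wrist_force: [0.5, 0.4, -2.8]
opening: 0.201
grasp_force: 40.0
tcp [648.8 275.1 200.7] tilt 0.26440947290908806 lip [551.1 233.4 138.2] q [0.08, 0.68, -0.93, 1.18, 0.53, 1.52, -0.35]
0.64 [157.5 289.5]
```

```bash
python3 -m inch '[[-0.003,-0.006,0,0,0,-0.02,1],[-0.009,-0.02,0,0,0,-0.06,1],[-0.017,-0.037,0,0,0,-0.11,1],[-0.026,-0.056,0,0,0,-0.16,1],[-0.035,-0.076,0,0,0,-0.22,1],[-0.044,-0.096,0,0,0,-0.28,1],[-0.053,-0.116,0,0,0,-0.34,1],[-0.062,-0.136,0,0,0,-0.4,1]]'
python3 -m inch '[[-0.009,-0.02,0,0,0,-0.06,1],[-0.018,-0.04,0,0,0,-0.12,1],[-0.027,-0.06,0,0,0,-0.18,1],[-0.036,-0.08,0,0,0,-0.23,1],[-0.043,-0.096,0,0,0,-0.28,1],[-0.049,-0.108,0,0,0,-0.31,1],[-0.052,-0.115,0,0,0,-0.33,1],[-0.052,-0.115,0,0,0,-0.33,1]]'
python3 chk.py s7
```

```text
clock: 15.95
eef_pos: [584.6, 137.3, 203.2]
ee_rot: [2.219, 2.22, -0.0]
wrist_force: [-0.1, -0.3, -1.3]
opening: 0.2
grasp_force: 40.0
clock: 16.75
eef_pos: [533.2, 23.1, 202.7]
ee_rot: [2.552, 1.829, -0.001]
wrist_force: [0.5, 0.6, -1.0]
opening: 0.2
grasp_force: 40.0
tcp [533.2  23.1 202.7] tilt 0.11124572597473956 lip [432.8  57.  139.6] q [0.66, 0.24, -0.9, 1.67, 0.19, 1.33, -0.6]
0.59 [157.2 288.1]
```

Lower by 118 mm to the original grip height, slowing near the bench.

```bash
python3 -m inch '[[0,0,-0.01,0,0,0,1],[0,0,-0.03,0,0,0,1],[0,0,-0.05,0,0,0,1],[0,0,-0.07,0,0,0,1],[0,0,-0.085,0,0,0,1],[0,0,-0.1,0,0,0,1],[0,0,-0.108,0,0,0,1],[0,0,-0.112,0,0,0,1]]'
python3 -m inch '[[0,0,-0.001,0,0,0,1],[0,0,-0.002,0,0,0,1],[0,0,-0.003,0,0,0,1],[0,0,-0.004,0,0,0,1],[0,0,-0.005,0,0,0,1],[0,0,-0.0055,0,0,0,1],[0,0,-0.0055,0,0,0,1],[0,0,-0.0055,0,0,0,1]]'
```

```text
clock: 17.65
eef_pos: [533.3, 24.5, 89.7]
ee_rot: [-2.551, -1.833, 0.002]
wrist_force: [1.1, -0.5, -1.2]
opening: 0.2
grasp_force: 40.0
clock: 18.45
eef_pos: [533.5, 24.3, 85.0]
ee_rot: [2.551, 1.833, -0.001]
wrist_force: [-0.1, -0.0, -1.7]
opening: 0.198
grasp_force: 40.0
```

```bash
python3 -m inch '[[0,0,-0.0003,0,0,0,1],[0,0,-0.0006,0,0,0,1],[0,0,-0.0009,0,0,0,1],[0,0,-0.0012,0,0,0,1],[0,0,-0.0012,0,0,0,1],[0,0,-0.0012,0,0,0,1],[0,0,-0.0012,0,0,0,1],[0,0,-0.0012,0,0,0,1]]'
```

```text
clock: 19.25
eef_pos: [533.8, 24.4, 84.1]
ee_rot: [2.551, 1.833, -0.0]
wrist_force: [-0.8, 0.6, 5.4]
opening: 0.202
grasp_force: 40.0
```

On the bench (+5 N). Open gently, then rise straight up.

```bash
python3 -m inch '[[0,0,0,0,0,0,0.5],[0,0,0,0,0,0,0.4],[0,0,0,0,0,0,0.2],[0,0,0,0,0,0,0],[0,0,0,0,0,0,-0.3],[0,0,0,0,0,0,-0.6],[0,0,0,0,0,0,-1],[0,0,0,0,0,0,-1]]' 
python3 -m inch '[[0,0,0,0,0,0,-1],[0,0,0,0,0,0,-1],[0,0,0,0,0,0,-1],[0,0,0,0,0,0,-1],[0,0,0,0,0,0,-1],[0,0,0,0,0,0,-1],[0,0,0,0,0,0,-1],[0,0,0,0,0,0,-1]]'
python3 -m inch '[[0,0,0.01,0,0,0,-1],[0,0,0.03,0,0,0,-1],[0,0,0.05,0,0,0,-1],[0,0,0.075,0,0,0,-1],[0,0,0.1,0,0,0,-1],[0,0,0.125,0,0,0,-1],[0,0,0.15,0,0,0,-1],[0,0,0.16,0,0,0,-1]]'
python3 - <<'E'
from h import *
s=manip.state();im=manip.get_image("wrist");cv2.imwrite("pics/w4.png",im[...,::-1])
for n in("wrist","scene"):
  if n=="scene":a=manip.get_image(n)
  for q in("truffle_a_center","big_shell"):
    for d in manip.regions_of(q,n)[:3]:print(n,q,d["confidence"],np.array(d["location"]).round(1))
print("shell rim exp",proj(cam("wrist",s),[(526.7,227,50)]),proj(cam("scene"),[(526.7,227,50)]))
b=cv2.resize(a[90:240,180:340,::-1],(480,450));o=np.zeros((450,780,3),np.uint8);o[:,:480]=b;o[:225,480:]=cv2.resize(im[...,::-1],(300,225))
cv2.imwrite("pics/fin.png",o)
E
```

```text
clock: 20.05
eef_pos: [533.5, 24.3, 83.7]
ee_rot: [2.551, 1.833, -0.001]
wrist_force: [-0.5, 0.8, 0.5]
opening: 0.765
grasp_force: 0.0
clock: 20.85
eef_pos: [533.5, 24.3, 83.7]
ee_rot: [2.551, 1.833, -0.001]
wrist_force: [0.5, -0.3, -0.1]
opening: 1.003
grasp_force: 0.0
clock: 21.65
eef_pos: [534.4, 24.7, 246.7]
ee_rot: [2.549, 1.832, 0.003]
wrist_force: [-0.1, -0.0, -0.3]
opening: 0.999
grasp_force: 0.0
wrist truffle_a_center 0.95 [ 13.3 202.2]
wrist big_shell 0.92 [ 31.3 188.4]
scene big_shell 0.63 [153.1 286.7]
shell rim exp [[ 19.94861941 195.73459733]] [[150.86259025 285.1732093 ]]
```

View pics/fin.png

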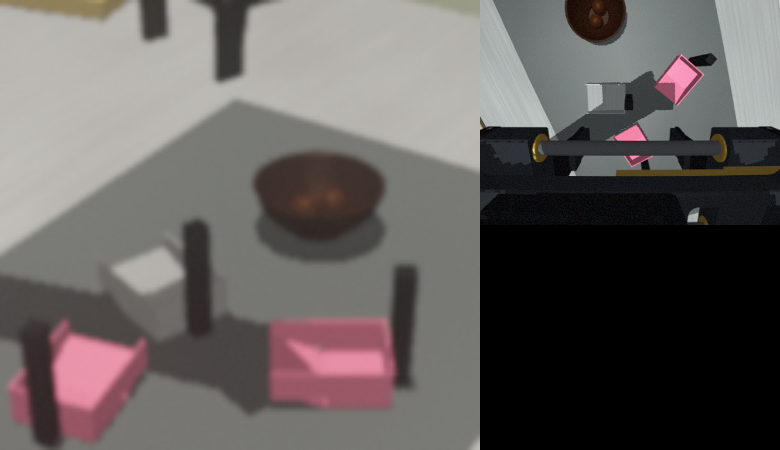

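The final view shows both truffles in the shell at about (200,318). The empty scoop stands upright at (275,165), and the gripper is clear.

```bash
python3 -c "
from rig import manip
print(manip.hand_in())"
```

```text
the job is handed in; nothing more can be done
None
```

Both truffles are in the big shell, which still stands in its place; the empty scoop is upright on the bench, the gripper is clear, and I handed the job in at about 22 s.

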